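# Set the purge valve two turns open

### The job

The purge valve is locked out by a collar whose side bar sticks into the path of the crank handle: lift the collar up and off its post and leave it in the open parts tray. Then crank the handwheel clockwise until it is shut against its stop, back it off exactly two full turns (counter-clockwise), and finish while still gripping the crank handle there, without letting go. Leave the other things on the bench where they are.

Things in the scene. Friction and masses are not known exactly. Their poses are not given: they have to be found in the camera images.
- collar_centre (a point): centre (half-way up) of the lock-out collar: a loose, plain grey plastic tube, upright, outer diameter 40 mm, bore 28 mm, 70 mm tall, about 90 g, with a level round side bar (diameter 10 mm, tip 55 mm from the tube's axis, 7 mm above this centre). x axis along the bar outwards, z along the bore. It starts on the valve's post, this centre 115 mm above the bench, the bar over the wheel.
- collar: the same collar; origin at the centre of its lower end, same axes.
- valve: the fixed valve: foot plate 180 x 100 mm, origin on the bench under the wheel's vertical axis. The lock-out post stands 90 mm along its +x axis: 42 mm thick, with a flat shoulder 80 mm above the bench that carries the collar, and a 20 mm pin inside the collar's bore whose top is 105 mm above the bench. The collar's bar points back from the post towards the wheel's axis.
- crank: crank handle of the handwheel: a black upright round grip, diameter 20 mm, 60 mm tall, origin at its centre (142 mm above the bench), axis vertical, 50 mm from the wheel's axis. It stands on a flat boss of 44 mm diameter, top 30 mm below this origin, and revolves freely on its own pin, so a gripper that keeps its heading can carry it round in circles; its own yaw tells nothing.
- wheel_centre (a point): point on the wheel's vertical axis, level with the boss top (112 mm above the bench). The aluminium five-spoke handwheel (126 mm over its rim) lies level; rim and spokes lie lower than this point. The x axis of this point's frame points from the wheel's axis to the crank handle.
- wheel (a joint): opening of the valve in rad: 0 = shut against the rigid stop, growing as the wheel turns counter-clockwise seen from above (one turn = 6.283); it starts between 1.6 and 5.6 and can open to 25.2. It stays where it is left; turning takes about 0.15 N m of friction, some 3 N at the handle, plus a little damping.
- tray: open parts tray of bare sheet metal, fixed, 180 mm by 180 mm outside, 28 mm high, walls and floor about 4 mm; origin at the centre of its underside, on the bench; its x and y axes run along its sides.
- heatsink: bystander, leave alone: finned aluminium heatsink, 110 x 150 x 45 mm; origin at the centre of its underside.
- filter_block: bystander, leave alone: flat copper filter block, 60 x 170 x 26 mm; origin at the centre of its underside.
- screwdriver: bystander, leave alone: screwdriver lying on the bench, 200 mm long, 26 mm thick; origin at the middle of its length on the bench.
- port_cap: bystander, leave alone: round aluminium connector cap, diameter 44 mm, 30 mm high; origin at the centre of its underside.
Mind the look-alikes: they are no part of the job. There is more than one size of the valve; the job needs the larger. There is more than one size of the collar; the job needs the smaller.

How it is judged:
By the outcome, as a careful person would: the job done as asked, in the order asked, and still so for the second after the job is handed in, while the arm keeps its last pose, push and grip.
It also fails if it takes over 72 s, if anything falls off the work surface, if the arm or the gripper's body presses on something with over 40 N, if the wrist force passes 120 N, or if a joint passes its speed limit or range.

### The arm

A 6-joint arm with a two-finger parallel gripper is mounted at the origin on the work surface. World frame = base frame: x ahead of the robot, y to its left, z up, the work surface at z = 0. Lengths are in m, angles in degrees, forces in N, time in s.
With the tool pointing down it reaches from about 0.25 to 0.725 m from the base axis. Payload 9.7 kg.
Tool frame: the origin (TCP) lies midway between the tips of the shut fingers; the grasp point (between the pads) lies 19 mm behind it (bot.pinch_z is the distance from the TCP to the grasp point, in m); z points along the fingers, y is the direction in which the jaws open and shut (so a half turn about z gives the same grasp; the last joint's range is limited). The gripper opens to 85 mm and grips with 20 to 120 N. Pads are 22 mm wide; open, the fingers measure 114 mm over their backs; the gripper's body (76 mm by 85 mm) begins 54 mm behind the grasp point. The pads swing forward as they close: fully open they stand 13 mm farther back than shut.
Start: joints at [-63.083, 4.979, 10.078, 95.1, 0, 90], TCP at [0.249, -0.49, 0.231] pointing down, gripper open.
Joint ranges: [-179.16, 179.16], [-48.56, 103.87], [-65.8, 70.77], [-126.05, 130.52], [-82.76, 87.17], [-180, 180]. Speed limits (degrees/s): [127.2, 127.2, 147.25, 180, 180, 180].

### API

Orientations are given as [roll, pitch, yaw] about the fixed x, y, z axes, in that order (R = Rz(yaw) Ry(pitch) Rx(roll)).
In Python, from workcell import bot, imaging gives the robot as it stands.
- The arm moves only by the tool servo_tool, never from a script. Its argument "moves" is a list that holds one entry, the list of rows, each a list of 7 numbers: the turn, a rotation vector about the tool's x, y, z in rad, then the shift along the tool's x, y, z in cm, then the finger opening in cm, from 0 to 8.54. A call has 1 to 12 rows; each row shifts and turns the pose as measured when the row begins, along the tool's axes as they then stand; what a row does not reach is not made up. A row lasts 1/12 s, in which the tool goes at most 41.7 mm and 7.16 degrees, less where a joint would pass 70% of its speed; a pose out of reach is approached as far as the arm can. A call is refused whole if a number of a shift passes 4.17 or a number of a turn 0.125, either way. A call with a gripper value outside its range is refused whole. The fingers move at their own pace and stop on an object; "force" is the grip in N (left out, the last holds). Time passes only in rows, so rows that do not move let the fingers close. It gives the time, the measured TCP pose, the force and the opening at its end, in the units of the state.
- bot.get_obs(): the state, without advancing time (a new reading comes with each control period).
- imaging.camera(name): name is "side" or "top"; returns the picture (480x640x3 uint8, blue, green, red); there is no depth.
- imaging.calibration(name): a dict with "fx", "fy", "cx", "cy" (pixels), "camera_from_world" (4x4, takes a point from world to camera coordinates). Camera axes: x right, y down, z forward; pixel columns grow to the right and rows downward; lengths in m; the calibration is good to about 2 mm. A picture is of the moment at which its call begins. calibration takes no time and is no camera call.
- bot.job_done(): hands the job in, once; it reports no verdict.
The state is a dict: "time": time; "q": joint angles; "qd": joint speeds; "joint_efforts": joint torques, N m; "ee_pos": TCP position; "tcp_rot": TCP orientation; "wrist_force": force on the tool from outside, world axes, zero at the start; "torque": the same for the moment, N m; "opening": finger opening in m.
Only numpy, scipy, OpenCV 4.12 (cv2) and the standard library are available. Lean on these libraries where they do the work, as an engineer would, in place of code of your own. Each camera call takes 0.05 s, during which the arm holds its last target.

## Working session

There is one attempt and no reset: what is moved stays moved. The work goes in short steps, Python scripts to look and compute and a tool call to move; the robot and the scene stay as the last step left them, time stands still between calls to the robot, and variables do not carry over. Pictures are saved under pics/ and viewed, and the job is handed in when it is done.

Besides the shell and the picture viewer there is one more tool, called after "Call:" by a JSON object that holds its "name" and its "arguments". servo_tool: Moves the arm, as the interface text tells. Its arguments: {"type":"object","properties":{"moves":{"type":"array","items":{"type":"array","items":{"type":"array","items":{"type":"number"}}}},"force":{"type":"number"}},"required":["moves"]}

```bash
mkdir -p pics; python3 - <<'E'
from workcell import bot, imaging
import cv2
for n in("top","side"):
    cv2.imwrite(f"pics/{n}0.png",imaging.camera(n))
    c=imaging.calibration(n);print(n,c)
print(bot.get_obs(),bot.pinch_z)
E
```

```text
top {'fx': 599.5811884301958, 'fy': 599.5811884301958, 'cx': 326.1680810056178, 'cy': 231.1518273936287, 'camera_from_world': array([[ 0.02166175, -0.99962509,  0.01674677, -0.04142039],
       [-0.98920794, -0.02385789, -0.144563  ,  0.55744302],
       [ 0.14490835, -0.01343455, -0.98935387,  1.5791431 ],
       [ 0.        ,  0.        ,  0.        ,  1.        ]])}
side {'fx': 495.1873959427952, 'fy': 495.1873959427952, 'cx': 321.07830775525065, 'cy': 238.61901718069723, 'camera_from_world': array([[-0.95988613, -0.28008504,  0.01307627,  0.52605774],
       [-0.2169488 ,  0.71234924, -0.6674517 ,  0.20471014],
       [ 0.17762837, -0.64351451, -0.74453827,  1.10187469],
       [ 0.        ,  0.        ,  0.        ,  1.        ]])}
{'time': 0.1, 'q': array([-6.30818057e+01,  5.00791033e+00,  1.00393419e+01,  9.50993367e+01,
       -2.00509966e-04,  9.00013955e+01]), 'qd': array([-0.0781443 , -0.04112635,  0.08777479, -0.01179371, -0.03083636,
       -0.03715684]), 'joint_efforts': array([-2.82153524e-04, -5.21562195e+01,  4.65653300e+01,  1.59933855e-02,
        4.54674046e-05,  3.07459095e-05]), 'ee_pos': array([ 0.24890249, -0.49022993,  0.23065745]), 'tcp_rot': array([-1.79932095e+02,  2.02163787e-04,  2.69167990e+01]), 'wrist_force': array([ 0.32583302, -0.51495564,  0.3557249 ]), 'torque': array([-0.00559953,  0.03826442,  0.00043325]), 'opening': 0.08571800478738081} 0.0187
```

View pics/top0.png

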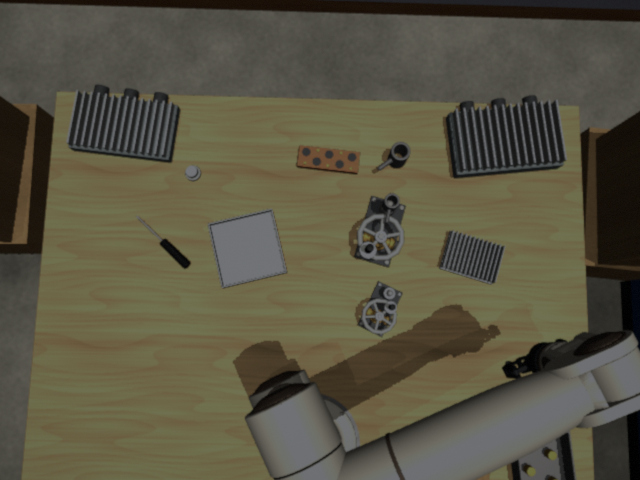

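View pics/side0.png

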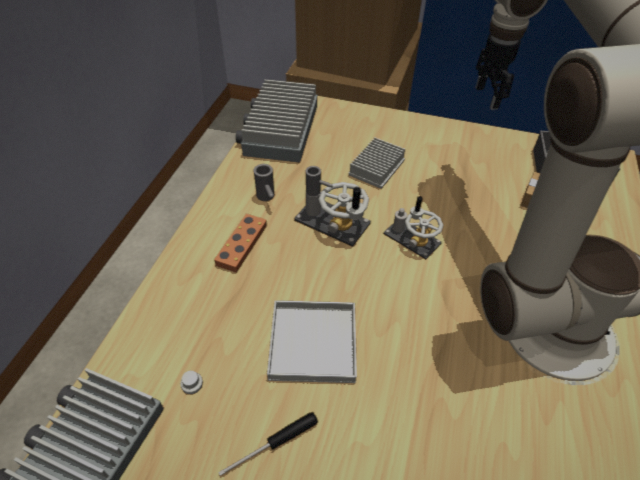

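Top view: the candidates are the valves at (381,237) larger and (380,315) smaller, and the collars at (391,203) on the larger valve's post and (399,153) standing loose and bigger. There is one tray, at (248,248). By the description I choose the larger valve and the collar on its post, and I check that in a crop.

```bash
python3 - <<'E'
import cv2, numpy as np
a=cv2.imread("pics/top0.png")[130:280,330:430];b=cv2.imread("pics/side0.png")[150:250,250:383]
a=cv2.resize(a,(400,600),interpolation=cv2.INTER_CUBIC);b=cv2.resize(b,(400,300),interpolation=cv2.INTER_CUBIC)
c=np.zeros((600,800,3),np.uint8);c[:,:400]=a;c[:300,400:]=b
c=cv2.convertScaleAbs(c,alpha=1.7)
cv2.imwrite("pics/crop0.png",c)
E
```

```text
(no output)
```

View pics/crop0.png

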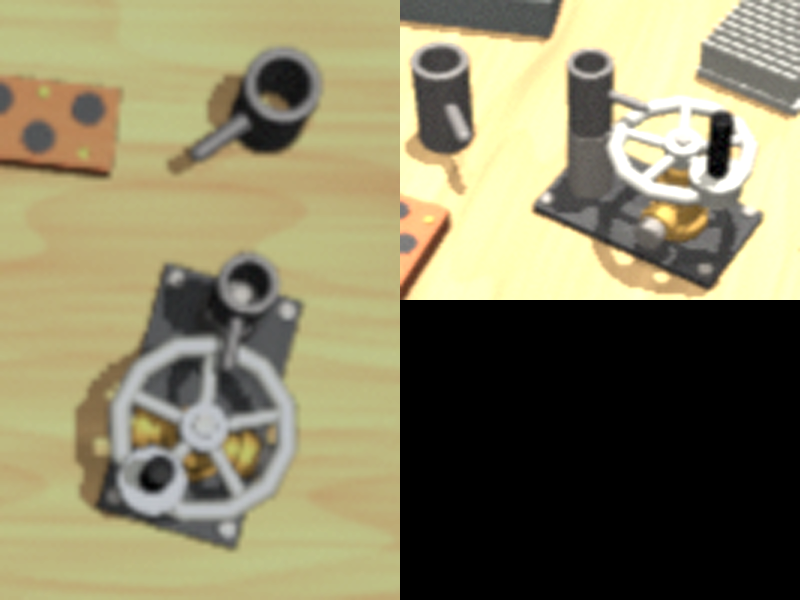

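```bash
cat > h.py <<'E'
import numpy as np
from workcell import bot, imaging
def ray(n,uv):
    c=imaging.calibration(n);T=c["camera_from_world"];R,t=T[:3,:3],T[:3,3]
    d=R.T@np.array([(uv[0]-c["cx"])/c["fx"],(uv[1]-c["cy"])/c["fy"],1.]);return -R.T@t,d/np.linalg.norm(d)
def plane(n,uv,z):
    o,d=ray(n,uv);return o+d*(z-o[2])/d[2]
def tri(a,b):
    o1,d1=ray("top",a);o2,d2=ray("side",b)
    s=np.linalg.lstsq(np.c_[d1,-d2],o2-o1,rcond=None)[0]
    p,q=o1+d1*s[0],o2+d2*s[1];return (p+q)/2,np.linalg.norm(p-q)
def proj(n,p):
    c=imaging.calibration(n);x=c["camera_from_world"]@np.r_[p,1];return np.array([c["fx"]*x[0]/x[2]+c["cx"],c["fy"]*x[1]/x[2]+c["cy"]])
E
python3 - <<'E'
from h import *
import cv2
np.set_printoptions(precision=4,suppress=True)
ct,cs=(392,200.7),(313.2,170.7)
kt,ks=(369.6,246.8),(357,188.3)
for nm,a,b,z in(("collar",ct,cs,.15),("crank",kt,ks,.172)):
    print(nm,plane("top",a,z),plane("side",b,z),tri(a,b))
w=plane("top",(381.2,236.7),.112);print("hub",w,plane("side",(250+284/3.008,150+137/3),.112))
print("boss",plane("top",(368,250.3),.112))
# tray
im=cv2.imread("pics/top0.png");hsv=cv2.cvtColor(im,cv2.COLOR_BGR2HSV)
m=((hsv[...,1]<60)&(hsv[...,2]>90)).astype(np.uint8);m[:, :195]=0;m[:,300:]=0;m[:200]=0;m[300:]=0
m=cv2.morphologyEx(m,cv2.MORPH_CLOSE,np.ones((5,5)))
cs_,_=cv2.findContours(m,cv2.RETR_EXTERNAL,cv2.CHAIN_APPROX_NONE);k=max(cs_,key=cv2.contourArea)
r=cv2.minAreaRect(k);print(r);P=[plane("top",q,.028) for q in cv2.boxPoints(r)];P=np.array(P);print(P,P.mean(0),np.linalg.norm(np.diff(P,axis=0),axis=1))
E
```

```text
collar [ 0.6245 -0.1928  0.15  ] [ 0.6264 -0.1919  0.15  ] (array([ 0.6256, -0.1928,  0.1492]), np.float64(0.00196404299415764))
crank [ 0.5025 -0.1352  0.172 ] [ 0.5034 -0.1372  0.172 ] (array([ 0.5026, -0.135 ,  0.174 ]), np.float64(0.0007325796808128424))
hub [ 0.5368 -0.1701  0.112 ] [ 0.5384 -0.1672  0.112 ]
boss [ 0.5006 -0.1364  0.112 ]
((246.23770141601562, 247.38523864746094), (66.2496337890625, 67.96742248535156), 76.75948333740234)
[[0.5748 0.2996 0.028 ]
 [0.6223 0.1215 0.028 ]
 [0.4468 0.0745 0.028 ]
 [0.401  0.2502 0.028 ]] [0.5112 0.1865 0.028 ] [0.1844 0.1817 0.1816]
```

Call:
{"name": "servo_tool", "arguments": {"moves": [[[0, 0, 0.122, 0, 0, 0, 8.54], [0, 0, 0.122, 0, 0, 0, 8.54], [0, 0, 0.122, 0, 0, 0, 8.54], [0, 0, 0.122, 0, 0, 0, 8.54], [0, 0, 0.122, 0, 0, 0, 8.54], [0, 0, 0.122, 0, 0, 0, 8.54]]], "force": 40}}

```text
time: 0.6
ee_pos: [0.2485, -0.4895, 0.228]
tcp_rot: [-179.7, 0.2, -16.0]
wrist_force: [0.1, -0.3, -0.3]
opening: 0.0853
```

Call:
{"name": "servo_tool", "arguments": {"moves": [[[0, 0, 0, 2.3, -3.1, 0, 8.54], [0, 0, 0, 2.3, -3.1, 0, 8.54], [0, 0, 0, 2.3, -3.1, 0, 8.54], [0, 0, 0, 2.3, -3.1, 0, 8.54], [0, 0, 0, 2.3, -3.1, 0, 8.54], [0, 0, 0, 2.3, -3.1, 0, 8.54], [0, 0, 0, 2.3, -3.1, 0, 8.54], [0, 0, 0, 2.3, -3.1, 0, 8.54], [0, 0, 0, 2.3, -3.1, 0, 8.54], [0, 0, 0, 2.3, -3.1, 0, 8.54], [0, 0, 0, 2.3, -3.1, 0, 8.54], [0, 0, 0, 0, 0, 0, 8.54]]]}}

```text
time: 1.6
ee_pos: [0.6003, -0.2231, 0.2209]
tcp_rot: [-179.6, 0.7, -17.0]
wrist_force: [0.6, -0.7, 0.1]
opening: 0.0853
```

```bash
cat >> h.py <<'E'
from scipy.spatial.transform import Rotation as Ro
def go(p,yaw):
    o=bot.get_obs();R=Ro.from_euler("xyz",o["tcp_rot"],degrees=True);T=Ro.from_euler("xyz",[180,0,yaw],degrees=True)
    print("t",o["time"],"pos",o["ee_pos"].round(4),"rot",o["tcp_rot"].round(2),"F",o["wrist_force"].round(1),"op",round(o["opening"],4))
    print("turn",(R.inv()*T).as_rotvec().round(4),"shift_cm",(R.inv().apply(np.array(p)-o["ee_pos"])*100).round(3), "in target axes",(T.inv().apply(np.array(p)-o["ee_pos"])*100).round(3))
E
python3 - <<'E'
from h import *
go([.6255,-.1925,.20],-15)
E
```

```text
t 1.6 pos [ 0.6003 -0.2231  0.2209] rot [-179.6     0.72  -17.  ] F [ 0.6 -0.7  0.1] op 0.0853
turn [-0.0072  0.0125 -0.0349] shift_cm [ 1.546 -3.651  2.096] in target axes [ 1.646 -3.61   2.09 ]
```

Call:
{"name": "servo_tool", "arguments": {"moves": [[[-0.007, 0.0125, -0.035, 0.8, -1.8, 1.0, 8.54], [0, 0, 0, 0.8, -1.8, 1.0, 8.54], [0, 0, 0, 0, 0, 0, 8.54], [0, 0, 0, 0, 0, 0, 8.54]]]}}

```text
time: 1.93
ee_pos: [0.6282, -0.1888, 0.1969]
tcp_rot: [180.0, 0.2, -14.6]
wrist_force: [-0.8, -1.3, 0.7]
opening: 0.0855
```

```bash
python3 - <<'E'
from h import *
import cv2
go([.6255,-.1925,.105],-15)
a=imaging.camera("top")[150:300,300:500];b=imaging.camera("side")[110:260,230:430]
cv2.imwrite("pics/c1.png",cv2.convertScaleAbs(np.hstack([cv2.resize(x,(400,300),interpolation=2) for x in(a,b)]),alpha=1.5))
E
```

```text
t 1.9333 pos [ 0.6282 -0.1888  0.1969] rot [179.99   0.23 -14.63] F [-0.8 -1.3  0.7] op 0.0855
turn [0.0001 0.004  0.0064] shift_cm [-0.129  0.428  9.192] in target axes [-0.163  0.431  9.192]
```

View pics/c1.png

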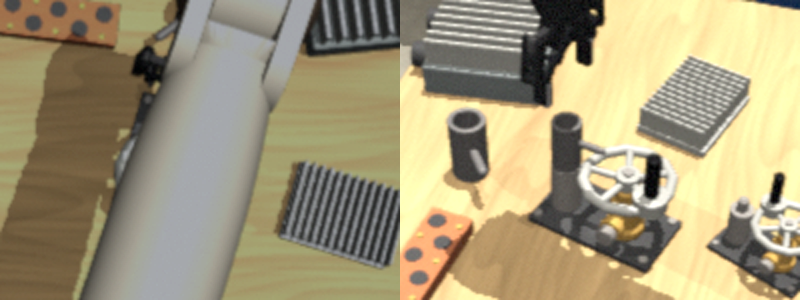

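The side view shows the open gripper above the collar, with its tips at crop px (543,100) and (583,62). I check that against the projection of the TCP.

```bash
python3 - <<'E'
from h import *
print(proj("side",[.628,-.189,.21]),proj("side",[.6255,-.1925,.15]))
E
```

```text
[312.22706123 151.93572874] [313.61187197 170.62190055]
```

Call:
{"name": "servo_tool", "arguments": {"moves": [[[0, 0.004, 0.006, -0.16, 0.43, 1.5, 8.54], [0, 0, 0, 0, 0, 1.5, 8.54], [0, 0, 0, 0, 0, 0, 8.54]]]}}

```text
time: 2.28
ee_pos: [0.6244, -0.196, 0.169]
tcp_rot: [180.0, -0.2, -15.2]
wrist_force: [-0.7, 0.5, -1.3]
opening: 0.0856
```

```bash
python3 - <<'E'
from h import *
go([.6255,-.1925,.105],-15)
E
```

```text
t 2.2833 pos [ 0.6244 -0.196   0.169 ] rot [179.97  -0.21 -15.23] F [-0.7  0.5 -1.3] op 0.0856
turn [ 0.0006 -0.0036 -0.004 ] shift_cm [-0.007 -0.375  6.395] in target axes [ 0.018 -0.372  6.396]
```

Call:
{"name": "servo_tool", "arguments": {"moves": [[[0, -0.003, -0.004, 0, -0.3, 0, 8.54], [0, 0, 0, 0, 0, 1.2, 8.54], [0, 0, 0, 0, 0, 1.2, 8.54], [0, 0, 0, 0, 0, 1.2, 8.54], [0, 0, 0, 0, 0, 1.0, 8.54], [0, 0, 0, 0, 0, 0.5, 8.54], [0, 0, 0, 0, 0, 0, 8.54]]]}}

```text
time: 2.87
ee_pos: [0.6248, -0.196, 0.12]
tcp_rot: [179.9, -0.3, -15.2]
wrist_force: [-0.5, 0.5, -0.6]
opening: 0.0857
```

```bash
python3 - <<'E'
from h import *
go([.6255,-.1925,.105],-15)
E
```

```text
t 2.8667 pos [ 0.6248 -0.196   0.12  ] rot [179.95  -0.29 -15.2 ] F [-0.5  0.5 -0.6] op 0.0857
turn [ 0.0009 -0.0051 -0.0034] shift_cm [-0.035 -0.357  1.501] in target axes [-0.026 -0.355  1.502]
```

Call:
{"name": "servo_tool", "arguments": {"moves": [[[0, -0.005, -0.003, 0, -0.35, 0.6, 8.54], [0, 0, 0, 0, 0, 0.5, 8.54], [0, 0, 0, 0, 0, 0, 8.54], [0, 0, 0, 0, 0, 0, 8.54]]]}}

```text
time: 3.2
ee_pos: [0.6261, -0.1921, 0.1082]
tcp_rot: [179.9, 0.0, -15.0]
wrist_force: [0.4, -0.5, -0.0]
opening: 0.0855
```

```bash
python3 - <<'E'
from h import *
import cv2
go([.6255,-.1925,.105],-15)
b=imaging.camera("side")[110:260,230:430]
cv2.imwrite("pics/c2.png",cv2.convertScaleAbs(cv2.resize(b,(800,600),interpolation=2),alpha=1.5))
E
```

```text
t 3.2 pos [ 0.6261 -0.1921  0.1082] rot [ 1.7995e+02  2.0000e-02 -1.4990e+01] F [ 0.4 -0.5 -0. ] op 0.0855
turn [0.0009 0.0004 0.0002] shift_cm [-0.043  0.052  0.323] in target axes [-0.043  0.052  0.323]
```

View pics/c2.png

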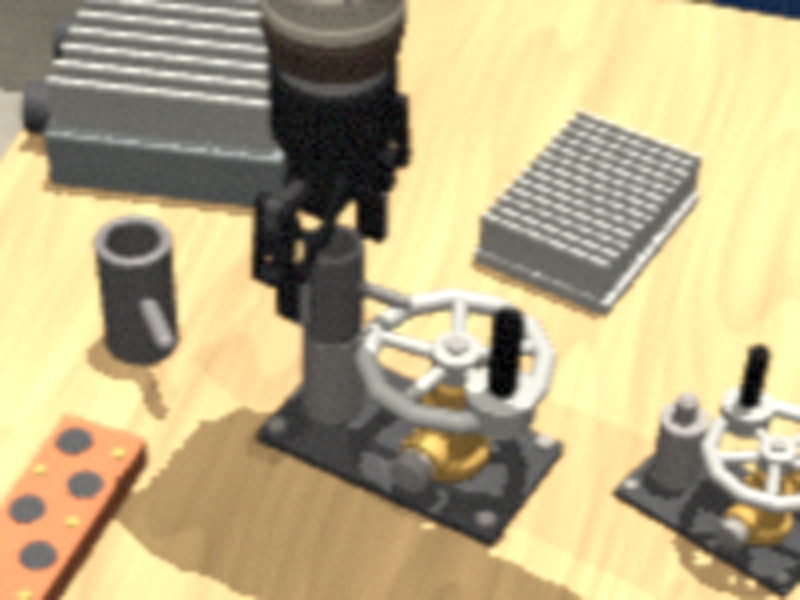

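The fingers straddle the collar: one at crop (285,270), the other behind it at (370,210), with the collar at (335,285). Closing.

Call:
{"name": "servo_tool", "arguments": {"moves": [[[0, 0, 0, 0, 0, 0.3, 6], [0, 0, 0, 0, 0, 0, 5], [0, 0, 0, 0, 0, 0, 3.5], [0, 0, 0, 0, 0, 0, 3.5], [0, 0, 0, 0, 0, 0, 3.5], [0, 0, 0, 0, 0, 0, 3.5], [0, 0, 0, 0, 0, 0, 3.5], [0, 0, 0, 0, 0, 0, 3.5]]], "force": 40}}

```text
time: 3.92
ee_pos: [0.6265, -0.1923, 0.1063]
tcp_rot: [179.9, -0.1, -15.0]
wrist_force: [-0.2, 1.0, -0.9]
opening: 0.0397
```

```bash
python3 - <<'E'
from h import *
go([.6255,-.1925,.105],-15)
E
```

```text
t 3.9167 pos [ 0.6265 -0.1923  0.1063] rot [ 1.7994e+02 -8.0000e-02 -1.4990e+01] F [-0.2  1.  -0.9] op 0.0397
turn [ 0.001  -0.0014  0.0001] shift_cm [-0.09   0.041  0.125] in target axes [-0.09   0.041  0.125]
```

Opening 39.7 mm, so the collar is held. Lift it straight up.

Call:
{"name": "servo_tool", "arguments": {"moves": [[[0, 0, 0, 0, 0, -0.8, 3.5], [0, 0, 0, 0, 0, -1, 3.5], [0, 0, 0, 0, 0, -1, 3.5], [0, 0, 0, 0, 0, -1, 3.5], [0, 0, 0, 0, 0, -1, 3.5], [0, 0, 0, 0, 0, -1, 3.5], [0, 0, 0, 0, 0, -1, 3.5], [0, 0, 0, 0, 0, -1, 3.5], [0, 0, 0, 0, 0, 0, 3.5], [0, 0, 0, 0, 0, 0, 3.5]]]}}

```text
time: 4.75
ee_pos: [0.627, -0.1924, 0.1961]
tcp_rot: [179.9, -0.3, -15.0]
wrist_force: [1.0, 0.0, -1.1]
opening: 0.0394
```

```bash
python3 - <<'E'
from h import *
import cv2
go([.525,.187,.18],-15)
b=imaging.camera("side")[60:260,200:430]
cv2.imwrite("pics/c3.png",cv2.convertScaleAbs(cv2.resize(b,(690,600),interpolation=2),alpha=1.5))
E
```

```text
t 4.75 pos [ 0.627  -0.1924  0.1961] rot [179.93  -0.34 -15.  ] F [ 1.   0.  -1.1] op 0.0394
turn [ 0.0012 -0.0059  0.0001] shift_cm [-19.679 -34.014   1.45 ] in target axes [-19.672 -34.01    1.607]
```

View pics/c3.png

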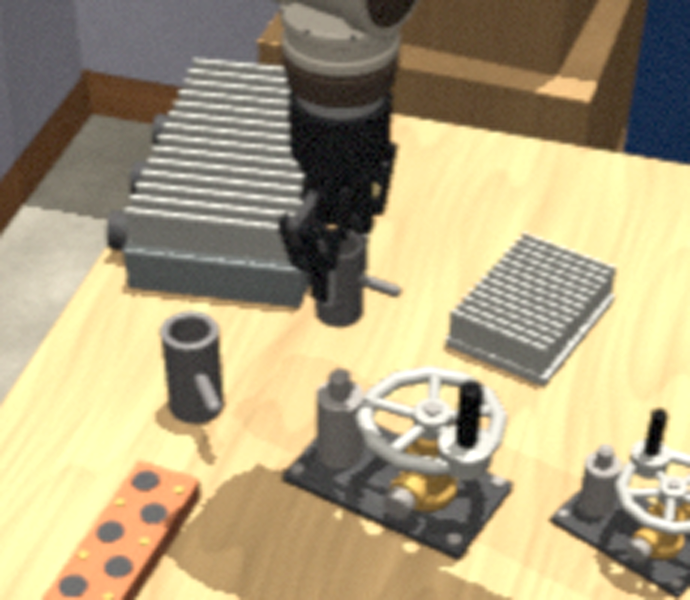

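The collar is off the post and hangs in the gripper, its bottom at crop (340,320); the bare pin shows at (340,380). Carry it to the tray.

Call:
{"name": "servo_tool", "arguments": {"moves": [[[0, -0.006, 0, -1.0, -1.8, 0, 3.5], [0, 0, 0, -1.6, -2.8, 0, 3.5], [0, 0, 0, -1.6, -2.8, 0, 3.5], [0, 0, 0, -1.6, -2.8, 0, 3.5], [0, 0, 0, -1.6, -2.8, 0, 3.5], [0, 0, 0, -1.6, -2.8, 0, 3.5], [0, 0, 0, -1.6, -2.8, 0, 3.5], [0, 0, 0, -1.6, -2.8, 0, 3.5], [0, 0, 0, -1.6, -2.8, 0, 3.5], [0, 0, 0, -1.6, -2.8, 0, 3.5], [0, 0, 0, -1.0, -1.8, 0, 3.5], [0, 0, 0, 0, 0, 0, 3.5]]]}}

```text
time: 5.8
ee_pos: [0.4889, 0.0015, 0.1994]
tcp_rot: [-174.3, 0.6, -3.1]
wrist_force: [0.1, -0.4, -2.1]
opening: 0.0396
```

```bash
python3 - <<'E'
from h import *
go([.525,.187,.10],-15)
E
```

```text
t 5.8 pos [0.4889 0.0015 0.1994] rot [-174.33    0.64   -3.07] F [ 0.1 -0.4 -2.1] op 0.0396
turn [-0.0975  0.0214  0.2076] shift_cm [  2.72  -17.644  11.713] in target axes [ -1.316 -18.85    9.941]
```

Call:
{"name": "servo_tool", "arguments": {"moves": [[[-0.05, 0.01, 0.1, 0, 0, 0, 3.5], [-0.047, 0.011, 0.1, 0, 0, 0, 3.5], [0, 0, 0, -0.1, -1.5, 0, 3.5], [0, 0, 0, -0.1, -2, 0, 3.5], [0, 0, 0, -0.1, -2, 0.5, 3.5], [0, 0, 0, -0.1, -2, 0.5, 3.5], [0, 0, 0, -0.1, -2, 0.5, 3.5], [0, 0, 0, -0.1, -2, 0.5, 3.5], [0, 0, 0, -0.1, -2, 0.5, 3.5], [0, 0, 0, -0.1, -2, 0.5, 3.5], [0, 0, 0, 0, -1, 0, 3.5], [0, 0, 0, 0, 0, 0, 3.5]]]}}

```text
time: 6.8
ee_pos: [0.4824, 0.02, 0.1778]
tcp_rot: [-173.0, 0.3, -1.7]
wrist_force: [-0.1, 0.0, -0.8]
opening: 0.0395
```

```bash
python3 - <<'E'
from h import *
go([.525,.187,.10],-15)
E
```

```text
t 6.8 pos [0.4824 0.02   0.1778] rot [-173.03    0.33   -1.68] F [-0.1  0.  -0.8] op 0.0395
turn [-0.1205  0.0199  0.2319] shift_cm [  3.816 -15.751   9.743] in target axes [ -0.206 -17.234   7.781]
```

```bash
python3 - <<'E'
from h import *
o=bot.get_obs();print(o["q"].round(1),o["qd"].round(2),o["joint_efforts"].round(1))
E
```

```text
[ -1.7  -4.8  -5.9  89.3   7.  179.9] [ 0.9   0.05 -0.85 -0.41 -0.1  -0.17] [  0.3 -41.4  46.8   0.1   0.5  -0. ]
```

Joint 6 stands at its 180° limit (yaw = q1 + 180 − q6), so over the tray I use yaw 40° instead.

Call:
{"name": "servo_tool", "arguments": {"moves": [[[-0.06, 0, -0.12, 0, 0, 0, 3.5], [-0.06, 0, -0.12, 0, 0, 0, 3.5], [0, 0, -0.12, 0, 0, 0, 3.5], [0, 0, -0.12, 0, 0, 0, 3.5], [0, 0, -0.12, 0, 0, 0, 3.5], [0, 0, -0.12, 0, 0, 0, 3.5], [0, 0, 0, 0, 0, 0, 3.5]]]}}

```text
time: 7.38
ee_pos: [0.4829, 0.0208, 0.1791]
tcp_rot: [179.9, -0.6, 40.2]
wrist_force: [-0.2, 0.9, -1.0]
opening: 0.0397
```

```bash
python3 - <<'E'
from h import *
go([.525,.195,.10],40)
E
```

```text
t 7.3833 pos [0.4829 0.0208 0.1791] rot [179.89  -0.6   40.19] F [-0.2  0.9 -1. ] op 0.0397
turn [ 0.0019 -0.0105  0.0034] shift_cm [ 14.376 -10.608   8.045] in target axes [ 14.424 -10.642   7.913]
```

Call:
{"name": "servo_tool", "arguments": {"moves": [[[0.002, -0.01, 0.003, 1, -0.7, 0, 3.5], [0, 0, 0, 1.5, -1.1, 0, 3.5], [0, 0, 0, 1.5, -1.1, 0.5, 3.5], [0, 0, 0, 1.5, -1.1, 0.5, 3.5], [0, 0, 0, 1.5, -1.1, 0.5, 3.5], [0, 0, 0, 1.5, -1.1, 0.5, 3.5], [0, 0, 0, 1.5, -1.1, 0.5, 3.5], [0, 0, 0, 1.5, -1.1, 0.5, 3.5], [0, 0, 0, 1.5, -1.1, 0, 3.5], [0, 0, 0, 0.8, -0.6, 0, 3.5], [0, 0, 0, 0, 0, 0, 3.5], [0, 0, 0, 0, 0, 0, 3.5]]]}}

```text
time: 8.38
ee_pos: [0.5301, 0.1919, 0.1499]
tcp_rot: [179.8, -0.1, 37.0]
wrist_force: [-1.2, -0.4, -0.4]
opening: 0.0394
```

```bash
python3 - <<'E'
from h import *
go([.525,.195,.03],40)
E
```

```text
t 8.3833 pos [0.5301 0.1919 0.1499] rot [ 1.7983e+02 -1.4000e-01  3.7000e+01] F [-1.2 -0.4 -0.4] op 0.0394
turn [ 0.003  -0.0024 -0.0523] shift_cm [-0.254 -0.591 11.99 ] in target axes [-0.194 -0.567 11.993]
```

Call:
{"name": "servo_tool", "arguments": {"moves": [[[0, 0, -0.05, -0.2, -0.5, 0.8, 3.5], [0, 0, 0, 0, 0, 1.2, 3.5], [0, 0, 0, 0, 0, 1.2, 3.5], [0, 0, 0, 0, 0, 1.2, 3.5], [0, 0, 0, 0, 0, 1.2, 3.5], [0, 0, 0, 0, 0, 1.2, 3.5], [0, 0, 0, 0, 0, 1.2, 3.5], [0, 0, 0, 0, 0, 1.2, 3.5], [0, 0, 0, 0, 0, 0.6, 3.5], [0, 0, 0, 0, 0, 0, 3.5], [0, 0, 0, 0, 0, 0, 3.5]]]}}

```text
time: 9.3
ee_pos: [0.5247, 0.1869, 0.0417]
tcp_rot: [179.8, 0.0, 38.7]
wrist_force: [-0.4, 0.7, -1.3]
opening: 0.0395
```

```bash
python3 - <<'E'
from h import *
import cv2
go([.525,.195,.0303],40)
b=imaging.camera("side")[240:420,220:440]
cv2.imwrite("pics/c4.png",cv2.convertScaleAbs(cv2.resize(b,(660,540),interpolation=2),alpha=1.5))
E
```

```text
t 9.3 pos [0.5247 0.1869 0.0417] rot [1.7979e+02 3.0000e-02 3.8700e+01] F [-0.4  0.7 -1.3] op 0.0395
turn [ 0.0037  0.0006 -0.0227] shift_cm [ 0.534 -0.621  1.138] in target axes [ 0.547 -0.605  1.14 ]
```

View pics/c4.png

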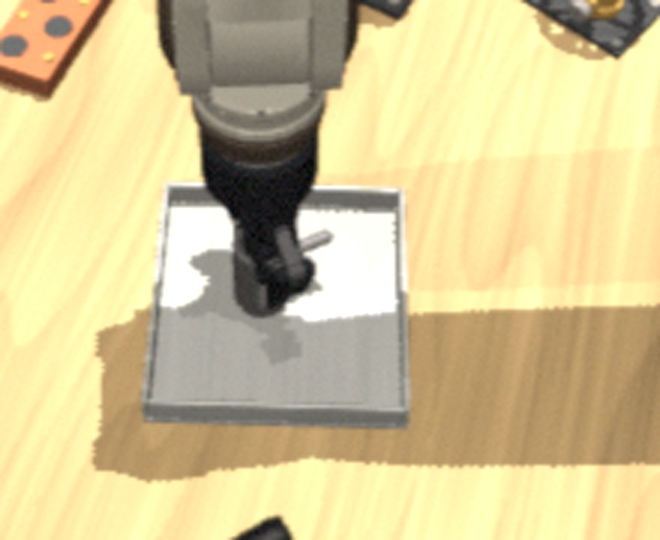

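The collar hangs within the tray, its foot near crop (258,305) and well clear of the walls. Lower the last centimetre gently.

Call:
{"name": "servo_tool", "arguments": {"moves": [[[0, 0, 0, 0, 0, 0.4, 3.5], [0, 0, 0, 0, 0, 0.3, 3.5], [0, 0, 0, 0, 0, 0.3, 3.5], [0, 0, 0, 0, 0, 0.15, 3.5], [0, 0, 0, 0, 0, 0, 3.5]]]}}

```text
time: 9.77
ee_pos: [0.5262, 0.1872, 0.0315]
tcp_rot: [179.7, -0.2, 38.7]
wrist_force: [0.5, 0.9, -0.7]
opening: 0.0396
```

```bash
python3 - <<'E'
from h import *
go([.525,.187,.0303],40)
E
```

```text
t 9.7667 pos [0.5262 0.1872 0.0315] rot [179.71  -0.18  38.66] F [ 0.5  0.9 -0.7] op 0.0396
turn [ 0.005  -0.0031 -0.0235] shift_cm [-0.103 -0.063  0.123] in target axes [-0.101 -0.065  0.124]
```

Call:
{"name": "servo_tool", "arguments": {"moves": [[[0, 0, 0, 0, 0, 0.15, 3.5], [0, 0, 0, 0, 0, 0.1, 3.5], [0, 0, 0, 0, 0, 0.1, 3.5], [0, 0, 0, 0, 0, 0, 3.5]]]}}

```text
time: 10.1
ee_pos: [0.5268, 0.1875, 0.0305]
tcp_rot: [179.7, -0.3, 38.7]
wrist_force: [-1.1, 0.2, -0.5]
opening: 0.0394
```

Call:
{"name": "servo_tool", "arguments": {"moves": [[[0, 0, 0, 0, 0, 0.2, 3.5], [0, 0, 0, 0, 0, 0.2, 3.5], [0, 0, 0, 0, 0, 0, 3.5]]]}}

```text
time: 10.35
ee_pos: [0.5276, 0.1879, 0.0308]
tcp_rot: [179.6, -0.5, 38.7]
wrist_force: [1.3, -0.0, -0.8]
opening: 0.0397
```

Call:
{"name": "servo_tool", "arguments": {"moves": [[[0, 0, 0, 0, 0, 0.4, 3.5], [0, 0, 0, 0, 0, 0.2, 3.5]]]}}

```text
time: 10.52
ee_pos: [0.5294, 0.1886, 0.0298]
tcp_rot: [179.5, -0.9, 38.7]
wrist_force: [-8.2, -3.2, 15.2]
opening: 0.0396
```

```bash
python3 - <<'E'
from h import *
go([.525,.187,.0303],38.7)
E
```

```text
t 10.5167 pos [0.5294 0.1886 0.0298] rot [179.52  -0.86  38.69] F [-8.2 -3.2 15.2] op 0.0396
turn [ 0.0084 -0.0151 -0.0003] shift_cm [-0.443 -0.147 -0.058] in target axes [-0.444 -0.147 -0.051]
```

Contact: 15 N upward on the floor. Relax the push and level the tool, then open.

Call:
{"name": "servo_tool", "arguments": {"moves": [[[0.008, -0.015, 0, 0, 0, -0.05, 3.5], [0, 0, 0, 0, 0, 0, 4.5], [0, 0, 0, 0, 0, 0, 5.5], [0, 0, 0, 0, 0, 0, 6.5], [0, 0, 0, 0, 0, 0, 7.0], [0, 0, 0, 0, 0, 0, 7.5], [0, 0, 0, 0, 0, 0, 7.5]]]}}

```text
time: 11.1
ee_pos: [0.5297, 0.1888, 0.0292]
tcp_rot: [180.0, -0.0, 38.7]
wrist_force: [-1.0, -0.3, 0.2]
opening: 0.075
```

Call:
{"name": "servo_tool", "arguments": {"moves": [[[0, 0, 0, 0, 0, -0.5, 7.5], [0, 0, 0, 0, 0, -1, 7.5], [0, 0, 0, 0, 0, -1.5, 7.5], [0, 0, 0, 0, 0, -2, 7.5], [0, 0, 0, 0, 0, -2.5, 7.5], [0, 0, 0, 0, 0, -2.5, 7.5], [0, 0, 0, 0, 0, -2.5, 7.5], [0, 0, 0, 0, 0, -2.5, 7.5], [0, 0, 0, 0, 0, -2.5, 7.5], [0, 0, 0, 0, 0, -2, 7.5], [0, 0, 0, 0, 0, 0, 7.5]]]}}

```text
time: 12.02
ee_pos: [0.5272, 0.1881, 0.2401]
tcp_rot: [179.9, -0.1, 38.7]
wrist_force: [0.5, 0.5, 2.1]
opening: 0.0748
```

```bash
python3 - <<'E'
from h import *
import cv2
go([.503,-.136,.22],40)
b=imaging.camera("side")[240:420,220:440]
cv2.imwrite("pics/c5.png",cv2.convertScaleAbs(cv2.resize(b,(660,540),interpolation=2),alpha=1.5))
E
```

```text
t 12.0167 pos [0.5272 0.1881 0.2401] rot [ 1.7995e+02 -7.0000e-02  3.8690e+01] F [0.5 0.5 2.1] op 0.0748
turn [ 0.0009 -0.0012 -0.0229] shift_cm [-22.152  23.777   2.005] in target axes [-22.688  23.266   2.01 ]
```

View pics/c5.png

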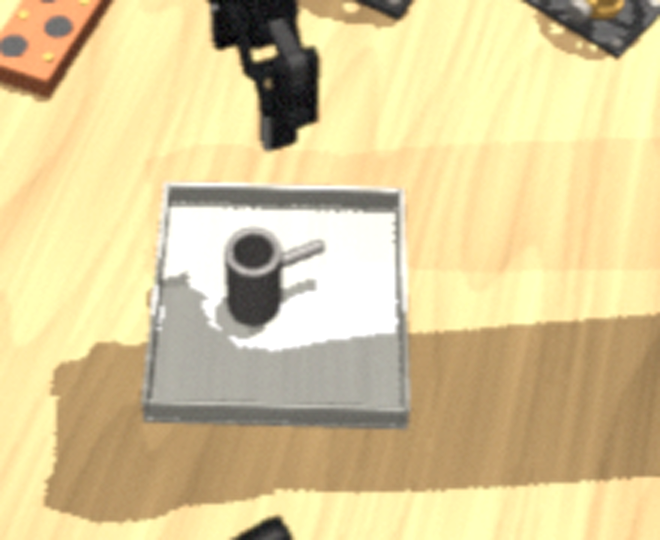

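The collar stands upright in the tray at crop (255,275). On to the crank.

Call:
{"name": "servo_tool", "arguments": {"moves": [[[0, 0, 0, -1.0, 1.1, 0, 7.5], [0, 0, 0, -2, 2.1, 0, 7.5], [0, 0, 0, -2, 2.1, 0, 7.5], [0, 0, 0, -2, 2.1, 0, 7.5], [0, 0, 0, -2, 2.1, 0, 7.5], [0, 0, 0, -2, 2.1, 0, 7.5], [0, 0, 0, -2, 2.1, 0, 7.5], [0, 0, 0, -2, 2.1, 0, 7.5], [0, 0, 0, -2, 2.1, 0, 7.5], [0, 0, 0, -1.5, 1.6, 0, 7.5], [0, 0, 0, -1, 1, 0, 7.5], [0, 0, 0, 0, 0, 0, 7.5]]]}}

```text
time: 13.07
ee_pos: [0.4944, -0.1111, 0.2287]
tcp_rot: [-179.6, 0.7, 38.9]
wrist_force: [-0.6, 0.6, 0.2]
opening: 0.0745
```

```bash
python3 - <<'E'
from h import *
go([.503,-.136,.20],40)
E
```

```text
t 13.0667 pos [ 0.4944 -0.1111  0.2287] rot [-179.56    0.66   38.86] F [-0.6  0.6  0.2] op 0.0745
turn [-0.0077  0.0114 -0.0199] shift_cm [-0.861  2.498  2.861] in target axes [-0.943  2.458  2.869]
```

Call:
{"name": "servo_tool", "arguments": {"moves": [[[-0.008, 0.011, -0.02, -0.4, 1.2, 0.5, 6], [0, 0, 0, -0.4, 1.0, 0.5, 6], [0, 0, 0, 0, 0, 0, 6], [0, 0, 0, 0, 0, 0, 6]]]}}

```text
time: 13.4
ee_pos: [0.5001, -0.1348, 0.2158]
tcp_rot: [-179.8, 0.1, 39.8]
wrist_force: [-0.2, -0.5, 0.0]
opening: 0.0597
```

```bash
python3 - <<'E'
from h import *
go([.503,-.136,.125],40)
E
```

```text
t 13.4 pos [ 0.5001 -0.1348  0.2158] rot [-1.7981e+02  1.5000e-01  3.9830e+01] F [-0.2 -0.5  0. ] op 0.0597
turn [-0.0033  0.0025 -0.003 ] shift_cm [0.168 0.303 9.076] in target axes [0.144 0.273 9.077]
```

Call:
{"name": "servo_tool", "arguments": {"moves": [[[-0.003, 0.002, -0.003, 0.15, 0.27, 0.5, 6], [0, 0, 0, 0, 0, 1, 6], [0, 0, 0, 0, 0, 1, 6], [0, 0, 0, 0, 0, 0, 6], [0, 0, 0, 0, 0, 0, 6]]]}}

```text
time: 13.82
ee_pos: [0.503, -0.1334, 0.1873]
tcp_rot: [-179.9, 0.1, 40.1]
wrist_force: [-0.0, 0.4, -0.2]
opening: 0.0597
```

```bash
python3 - <<'E'
from h import *
import cv2
go([.503,-.136,.125],40)
b=imaging.camera("side")[110:260,270:470]
cv2.imwrite("pics/c6.png",cv2.convertScaleAbs(cv2.resize(b,(800,600),interpolation=2),alpha=1.5))
E
```

```text
t 13.8167 pos [ 0.503  -0.1334  0.1873] rot [-1.7988e+02  8.0000e-02  4.0120e+01] F [-0.   0.4 -0.2] op 0.0597
turn [-0.0022  0.0014  0.0022] shift_cm [-0.159  0.211  6.227] in target axes [-0.168  0.198  6.227]
```

View pics/c6.png

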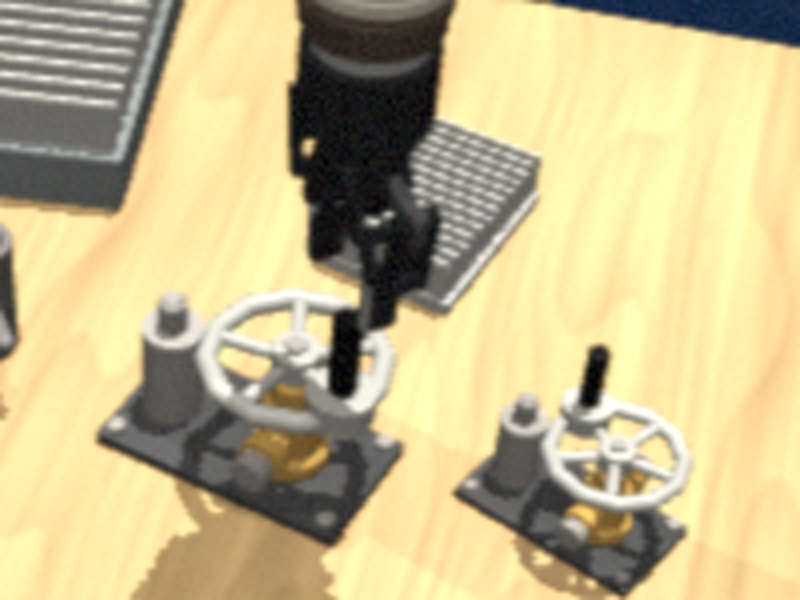

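The crank top is at crop (347,315), midway under the two finger tips at (375,322) and (325,255). Descend.

Call:
{"name": "servo_tool", "arguments": {"moves": [[[-0.002, 0.001, 0.002, -0.15, 0.2, 0.6, 6], [0, 0, 0, 0, 0, 1, 6], [0, 0, 0, 0, 0, 1, 6], [0, 0, 0, 0, 0, 1, 6], [0, 0, 0, 0, 0, 1, 6], [0, 0, 0, 0, 0, 1, 6], [0, 0, 0, 0, 0, 0.4, 6], [0, 0, 0, 0, 0, 0, 6], [0, 0, 0, 0, 0, 0, 6]]]}}

```text
time: 14.62
ee_pos: [0.5024, -0.1357, 0.1197]
tcp_rot: [-179.9, 0.1, 40.0]
wrist_force: [0.1, 0.4, 0.1]
opening: 0.0597
```

```bash
python3 - <<'E'
from h import *
import cv2
go([.503,-.136,.125],40)
b=imaging.camera("side")[110:260,270:470]
cv2.imwrite("pics/c7.png",cv2.convertScaleAbs(cv2.resize(b,(800,600),interpolation=2),alpha=1.5))
E
```

```text
t 14.6167 pos [ 0.5024 -0.1357  0.1197] rot [-1.7992e+02  7.0000e-02  4.0010e+01] F [0.1 0.4 0.1] op 0.0597
turn [-0.0013  0.0013  0.0002] shift_cm [ 0.03   0.058 -0.528] in target axes [ 0.03   0.059 -0.528]
```

View pics/c7.png

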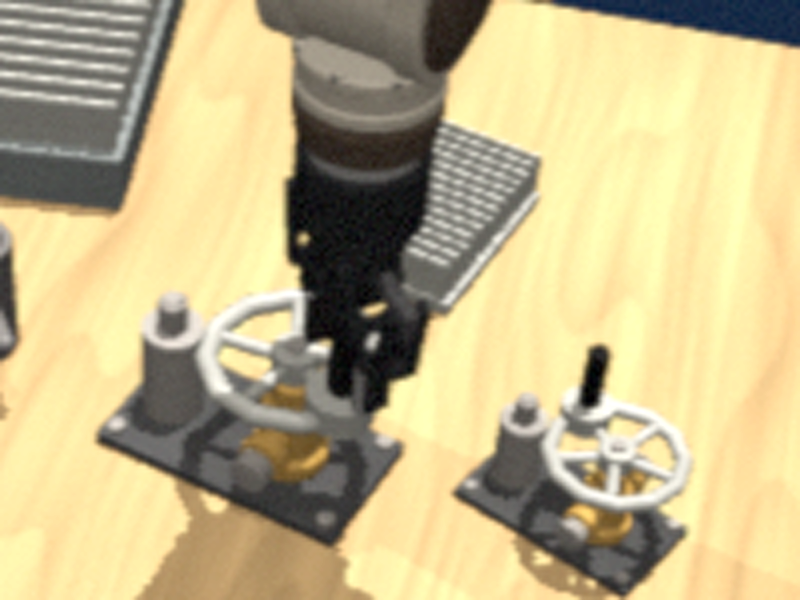

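The crank stands between the fingers, at crop (342,380). Raise 5 mm for boss clearance and close.

Call:
{"name": "servo_tool", "arguments": {"moves": [[[0, 0, 0, 0.03, 0.06, -0.5, 4], [0, 0, 0, 0, 0, 0, 3], [0, 0, 0, 0, 0, 0, 1.5], [0, 0, 0, 0, 0, 0, 1.5], [0, 0, 0, 0, 0, 0, 1.5], [0, 0, 0, 0, 0, 0, 1.5], [0, 0, 0, 0, 0, 0, 1.5], [0, 0, 0, 0, 0, 0, 1.5], [0, 0, 0, 0, 0, 0, 1.5]]], "force": 60}}

```text
time: 15.42
ee_pos: [0.5027, -0.135, 0.1272]
tcp_rot: [-179.8, 0.0, 40.1]
wrist_force: [-0.7, -0.5, -1.8]
opening: 0.0185
```

```bash
python3 - <<'E'
from h import *
go([.503,-.136,.125],40)
p=bot.get_obs()["ee_pos"][:2]-np.array([.537,-.169]);print(np.hypot(*p),np.degrees(np.arctan2(p[1],p[0])))
E
```

```text
t 15.4167 pos [ 0.5027 -0.135   0.1272] rot [-1.7983e+02  1.0000e-02  4.0050e+01] F [-0.7 -0.5 -1.8] op 0.0185
turn [-0.0029  0.0002  0.0009] shift_cm [-0.044  0.093  0.219] in target axes [-0.044  0.093  0.219]
0.04826153800158152 135.22075028106897
```

```bash
cat >> h.py <<'E'
def circ(d,n,c=(.537,-.169),r=.05,yaw=40,z=.127,lead=0):
    o=bot.get_obs();p=o["ee_pos"];v=p[:2]-np.array(c);th=np.arctan2(v[1],v[0])
    open("log.txt","a").write(f"{o['time']} {p[0]} {p[1]} {p[2]}\n")
    print("t",round(o["time"],2),"r",np.hypot(*v).round(4),"th",np.degrees(th).round(2),"z",p[2].round(4),"F",o["wrist_force"].round(1),"q6",o["q"][5].round(0),"op",round(o["opening"],4))
    R=Ro.from_euler("xyz",o["tcp_rot"],degrees=True);T=Ro.from_euler("xyz",[180,0,yaw],degrees=True);print("turn",(R.inv()*T).as_rotvec().round(3),"dz",round((p[2]-z)*100,2))
    q=p[:2]
    for i in range(n):
        a=th+np.radians(d*(i+1));w=np.array(c)+r*np.array([np.cos(a),np.sin(a)]);e=T.inv().apply(np.r_[w-q,0])*100;q=w;print([0,0,0,round(e[0],2),round(e[1],2),0,1.5],end=", ")
    print()
E
python3 - <<'E'
from h import *
circ(-6,12)
E
```

```text
t 15.42 r 0.0483 th 135.22 z 0.1272 F [-0.7 -0.5 -1.8] q6 125.0 op 0.0185
turn [-0.003  0.     0.001] dz 0.02
[0, 0, 0, np.float64(0.51), np.float64(-0.19), 0, 1.5], [0, 0, 0, np.float64(0.52), np.float64(0.03), 0, 1.5], [0, 0, 0, np.float64(0.52), np.float64(0.09), 0, 1.5], [0, 0, 0, np.float64(0.5), np.float64(0.14), 0, 1.5], [0, 0, 0, np.float64(0.49), np.float64(0.19), 0, 1.5], [0, 0, 0, np.float64(0.46), np.float64(0.24), 0, 1.5], [0, 0, 0, np.float64(0.44), np.float64(0.29), 0, 1.5], [0, 0, 0, np.float64(0.4), np.float64(0.33), 0, 1.5], [0, 0, 0, np.float64(0.37), np.float64(0.38), 0, 1.5], [0, 0, 0, np.float64(0.32), np.float64(0.41), 0, 1.5], [0, 0, 0, np.float64(0.28), np.float64(0.44), 0, 1.5], [0, 0, 0, np.float64(0.23), np.float64(0.47), 0, 1.5],
```

Call:
{"name": "servo_tool", "arguments": {"moves": [[[0, 0, 0, 0.5, -0.05, 0, 1.5], [0, 0, 0, 0.5, 0.05, 0, 1.5], [0, 0, 0, 0.5, 0.1, 0, 1.5], [0, 0, 0, 0.5, 0.15, 0, 1.5], [0, 0, 0, 0.5, 0.2, 0, 1.5], [0, 0, 0, 0.45, 0.25, 0, 1.5]]]}}

```text
time: 15.92
ee_pos: [0.529, -0.1199, 0.1272]
tcp_rot: [-179.6, 0.2, 40.0]
wrist_force: [-3.8, -0.5, -0.5]
opening: 0.0186
```

```bash
sed -i 's/round(e\[0\],2),round(e\[1\],2)/round(float(e[0]),2),round(float(e[1]),2)/' h.py; python3 - <<'E'
from h import *
circ(-6,10)
E
```

```text
t 15.92 r 0.0498 th 99.28 z 0.1272 F [-3.8 -0.5 -0.5] q6 127.0 op 0.0186
turn [-0.007  0.004 -0.   ] dz 0.02
[0, 0, 0, 0.45, 0.27, 0, 1.5], [0, 0, 0, 0.4, 0.33, 0, 1.5], [0, 0, 0, 0.37, 0.37, 0, 1.5], [0, 0, 0, 0.32, 0.41, 0, 1.5], [0, 0, 0, 0.28, 0.44, 0, 1.5], [0, 0, 0, 0.23, 0.47, 0, 1.5], [0, 0, 0, 0.18, 0.49, 0, 1.5], [0, 0, 0, 0.13, 0.51, 0, 1.5], [0, 0, 0, 0.08, 0.52, 0, 1.5], [0, 0, 0, 0.02, 0.52, 0, 1.5],
```

Call:
{"name": "servo_tool", "arguments": {"moves": [[[-0.007, 0.004, 0, 0.45, 0.27, 0, 1.5], [0, 0, 0, 0.4, 0.33, 0, 1.5], [0, 0, 0, 0.37, 0.37, 0, 1.5], [0, 0, 0, 0.32, 0.41, 0, 1.5], [0, 0, 0, 0.28, 0.44, 0, 1.5], [0, 0, 0, 0.23, 0.47, 0, 1.5], [0, 0, 0, 0.18, 0.49, 0, 1.5], [0, 0, 0, 0.13, 0.51, 0, 1.5]]]}}

```text
time: 16.58
ee_pos: [0.5722, -0.1307, 0.1272]
tcp_rot: [179.9, 0.1, 40.0]
wrist_force: [-7.1, -1.9, 2.1]
opening: 0.0187
```

```bash
python3 - <<'E'
from h import *
circ(-6,8)
E
```

```text
t 16.58 r 0.052 th 47.46 z 0.1272 F [-7.1 -1.9  2.1] q6 127.0 op 0.0187
turn [ 0.001  0.001 -0.   ] dz 0.02
[0, 0, 0, -0.16, 0.55, 0, 1.5], [0, 0, 0, -0.01, 0.52, 0, 1.5], [0, 0, 0, -0.07, 0.52, 0, 1.5], [0, 0, 0, -0.12, 0.51, 0, 1.5], [0, 0, 0, -0.18, 0.49, 0, 1.5], [0, 0, 0, -0.23, 0.47, 0, 1.5], [0, 0, 0, -0.27, 0.45, 0, 1.5], [0, 0, 0, -0.32, 0.41, 0, 1.5],
```

Call:
{"name": "servo_tool", "arguments": {"moves": [[[0, 0, 0, 0.0, 0.45, 0, 1.5], [0, 0, 0, -0.04, 0.44, 0, 1.5], [0, 0, 0, -0.08, 0.43, 0, 1.5], [0, 0, 0, -0.11, 0.42, 0, 1.5], [0, 0, 0, -0.15, 0.41, 0, 1.5], [0, 0, 0, -0.18, 0.4, 0, 1.5]]]}}

```text
time: 17.08
ee_pos: [0.5877, -0.1546, 0.1272]
tcp_rot: [-180.0, -0.2, 40.1]
wrist_force: [-2.3, 3.4, 0.5]
opening: 0.0186
```

```bash
cat >>h.py <<'E'
def fit():
    from scipy.optimize import least_squares
    P=np.loadtxt("log.txt")[:,1:3];s=least_squares(lambda x:np.hypot(*(P-x[:2]).T)-x[2],[.537,-.169,.05]);print("free",s.x,abs(s.fun).max())
    s=least_squares(lambda x:np.hypot(*(P-x[:2]).T)-.05,[.537,-.169]);print("r50",s.x,abs(s.fun).max())
E
python3 - <<'E'
from h import *
circ(-5,8); fit()
E
```

```text
t 17.08 r 0.0527 th 15.91 z 0.1272 F [-2.3  3.4  0.5] q6 125.0 op 0.0186
turn [-0.    -0.003  0.001] dz 0.02
[0, 0, 0, -0.44, 0.28, 0, 1.5], [0, 0, 0, -0.23, 0.37, 0, 1.5], [0, 0, 0, -0.26, 0.35, 0, 1.5], [0, 0, 0, -0.29, 0.33, 0, 1.5], [0, 0, 0, -0.32, 0.3, 0, 1.5], [0, 0, 0, -0.34, 0.27, 0, 1.5], [0, 0, 0, -0.36, 0.24, 0, 1.5], [0, 0, 0, -0.38, 0.21, 0, 1.5], 
free [ 0.53968289 -0.16871446  0.05001194] 6.977967371916971e-06
r50 [ 0.53968648 -0.16869899] 9.125808729179563e-06
```

The fit gives wheel axis (0.5397, −0.1687) and r = 50.0 mm, matching the given radius.

```bash
sed -i 's/c=(.537,-.169)/c=(.5397,-.1687)/' h.py; python3 - <<'E'
from h import *
circ(-5,8)
E
```

```text
t 17.08 r 0.05 th 16.43 z 0.1272 F [-2.3  3.4  0.5] q6 125.0 op 0.0186
turn [-0.    -0.003  0.001] dz 0.02
[0, 0, 0, -0.19, 0.39, 0, 1.5], [0, 0, 0, -0.23, 0.37, 0, 1.5], [0, 0, 0, -0.26, 0.35, 0, 1.5], [0, 0, 0, -0.29, 0.33, 0, 1.5], [0, 0, 0, -0.31, 0.3, 0, 1.5], [0, 0, 0, -0.34, 0.27, 0, 1.5], [0, 0, 0, -0.36, 0.24, 0, 1.5], [0, 0, 0, -0.38, 0.21, 0, 1.5],
```

Call:
{"name": "servo_tool", "arguments": {"moves": [[[0, -0.003, 0, -0.19, 0.39, 0, 1.5], [0, 0, 0, -0.23, 0.37, 0, 1.5], [0, 0, 0, -0.26, 0.35, 0, 1.5], [0, 0, 0, -0.29, 0.33, 0, 1.5], [0, 0, 0, -0.31, 0.3, 0, 1.5], [0, 0, 0, -0.34, 0.27, 0, 1.5]]]}}

```text
time: 17.58
ee_pos: [0.5878, -0.1826, 0.1272]
tcp_rot: [-179.9, 0.0, 40.1]
wrist_force: [-4.4, 5.0, 0.9]
opening: 0.0187
```

```bash
python3 - <<'E'
from h import *
circ(-5,8)
E
```

```text
t 17.58 r 0.05 th -16.09 z 0.1272 F [-4.4  5.   0.9] q6 123.0 op 0.0187
turn [-0.002  0.     0.002] dz 0.02
[0, 0, 0, -0.37, 0.22, 0, 1.5], [0, 0, 0, -0.39, 0.19, 0, 1.5], [0, 0, 0, -0.41, 0.16, 0, 1.5], [0, 0, 0, -0.42, 0.12, 0, 1.5], [0, 0, 0, -0.43, 0.09, 0, 1.5], [0, 0, 0, -0.43, 0.05, 0, 1.5], [0, 0, 0, -0.44, 0.01, 0, 1.5], [0, 0, 0, -0.44, -0.03, 0, 1.5],
```

Call:
{"name": "servo_tool", "arguments": {"moves": [[[0, 0, 0, -0.37, 0.22, 0, 1.5], [0, 0, 0, -0.39, 0.19, 0, 1.5], [0, 0, 0, -0.41, 0.16, 0, 1.5], [0, 0, 0, -0.42, 0.12, 0, 1.5], [0, 0, 0, -0.43, 0.09, 0, 1.5], [0, 0, 0, -0.43, 0.05, 0, 1.5]]]}}

```text
time: 18.08
ee_pos: [0.5772, -0.2017, 0.1273]
tcp_rot: [-179.6, -0.8, 40.3]
wrist_force: [26.4, 36.0, -6.4]
opening: 0.0187
```

```bash
python3 - <<'E'
from h import *
circ(-5,8)
E
```

```text
t 18.08 r 0.05 th -41.35 z 0.1273 F [26.4 36.  -6.4] q6 120.0 op 0.0187
turn [-0.007 -0.014  0.006] dz 0.03
[0, 0, 0, -0.43, 0.05, 0, 1.5], [0, 0, 0, -0.44, 0.01, 0, 1.5], [0, 0, 0, -0.44, -0.03, 0, 1.5], [0, 0, 0, -0.43, -0.07, 0, 1.5], [0, 0, 0, -0.42, -0.1, 0, 1.5], [0, 0, 0, -0.41, -0.14, 0, 1.5], [0, 0, 0, -0.4, -0.18, 0, 1.5], [0, 0, 0, -0.38, -0.21, 0, 1.5],
```

Call:
{"name": "servo_tool", "arguments": {"moves": [[[-0.005, -0.01, 0.005, -0.2, 0.0, 0, 1.5], [0, 0, 0, -0.2, 0, 0, 1.5]]]}}

```text
time: 18.25
ee_pos: [0.5776, -0.2014, 0.1272]
tcp_rot: [-179.9, -0.8, 40.2]
wrist_force: [5.3, 10.2, -1.1]
opening: 0.0185
```

```bash
python3 - <<'E'
from h import *
circ(-5,1)
E
```

```text
t 18.25 r 0.0501 th -40.76 z 0.1272 F [ 5.3 10.2 -1.1] q6 120.0 op 0.0185
turn [-0.002 -0.013  0.004] dz 0.02
[0, 0, 0, -0.43, 0.04, 0, 1.5],
```

Call:
{"name": "servo_tool", "arguments": {"moves": [[[0, 0, 0, 0, 0, 0, 1.5], [0, 0, 0, 0, 0, 0, 1.5]]]}}

```text
time: 18.42
ee_pos: [0.5778, -0.2012, 0.1272]
tcp_rot: [-179.9, -0.8, 40.3]
wrist_force: [-2.3, 4.4, 0.5]
opening: 0.0189
```

```bash
python3 - <<'E'
from h import *
circ(8,12)
E
```

```text
t 18.42 r 0.0501 th -40.52 z 0.1272 F [-2.3  4.4  0.5] q6 120.0 op 0.0189
turn [-0.002 -0.014  0.005] dz 0.02
[0, 0, 0, 0.68, -0.17, 0, 1.5], [0, 0, 0, 0.65, -0.26, 0, 1.5], [0, 0, 0, 0.61, -0.34, 0, 1.5], [0, 0, 0, 0.55, -0.42, 0, 1.5], [0, 0, 0, 0.49, -0.5, 0, 1.5], [0, 0, 0, 0.42, -0.56, 0, 1.5], [0, 0, 0, 0.33, -0.61, 0, 1.5], [0, 0, 0, 0.24, -0.65, 0, 1.5], [0, 0, 0, 0.15, -0.68, 0, 1.5], [0, 0, 0, 0.05, -0.7, 0, 1.5], [0, 0, 0, -0.04, -0.7, 0, 1.5], [0, 0, 0, -0.14, -0.68, 0, 1.5],
```

Shut against the stop: 45 N tangential, with no further travel (θ = −40.8° at light load). Now back off 720° counter-clockwise, counting turns by θ.

Call:
{"name": "servo_tool", "arguments": {"moves": [[[-0.002, -0.014, 0.005, 0.65, -0.17, 0, 1.5], [0, 0, 0, 0.65, -0.26, 0, 1.5], [0, 0, 0, 0.61, -0.34, 0, 1.5], [0, 0, 0, 0.55, -0.42, 0, 1.5], [0, 0, 0, 0.49, -0.5, 0, 1.5], [0, 0, 0, 0.42, -0.56, 0, 1.5], [0, 0, 0, 0.33, -0.61, 0, 1.5], [0, 0, 0, 0.24, -0.65, 0, 1.5], [0, 0, 0, 0.15, -0.68, 0, 1.5], [0, 0, 0, 0.05, -0.7, 0, 1.5], [0, 0, 0, -0.04, -0.7, 0, 1.5], [0, 0, 0, -0.14, -0.68, 0, 1.5]]]}}

```text
time: 19.42
ee_pos: [0.5682, -0.1278, 0.1272]
tcp_rot: [179.4, 0.5, 39.7]
wrist_force: [-1.7, -10.1, 0.2]
opening: 0.0186
```

```bash
python3 - <<'E'
from h import *
circ(8,12)
E
```

```text
t 19.42 r 0.0499 th 55.14 z 0.1272 F [ -1.7 -10.1   0.2] q6 128.0 op 0.0186
turn [ 0.011  0.009 -0.006] dz 0.02
[0, 0, 0, -0.22, -0.66, 0, 1.5], [0, 0, 0, -0.32, -0.62, 0, 1.5], [0, 0, 0, -0.4, -0.57, 0, 1.5], [0, 0, 0, -0.48, -0.51, 0, 1.5], [0, 0, 0, -0.54, -0.44, 0, 1.5], [0, 0, 0, -0.6, -0.36, 0, 1.5], [0, 0, 0, -0.64, -0.27, 0, 1.5], [0, 0, 0, -0.67, -0.18, 0, 1.5], [0, 0, 0, -0.69, -0.08, 0, 1.5], [0, 0, 0, -0.7, 0.01, 0, 1.5], [0, 0, 0, -0.69, 0.11, 0, 1.5], [0, 0, 0, -0.67, 0.21, 0, 1.5],
```

Turned 96°. Continue.

Call:
{"name": "servo_tool", "arguments": {"moves": [[[0.011, 0.009, -0.006, -0.22, -0.66, 0, 1.5], [0, 0, 0, -0.32, -0.62, 0, 1.5], [0, 0, 0, -0.4, -0.57, 0, 1.5], [0, 0, 0, -0.48, -0.51, 0, 1.5], [0, 0, 0, -0.54, -0.44, 0, 1.5], [0, 0, 0, -0.6, -0.36, 0, 1.5], [0, 0, 0, -0.64, -0.27, 0, 1.5], [0, 0, 0, -0.67, -0.18, 0, 1.5], [0, 0, 0, -0.69, -0.08, 0, 1.5], [0, 0, 0, -0.7, 0.01, 0, 1.5], [0, 0, 0, -0.69, 0.11, 0, 1.5], [0, 0, 0, -0.67, 0.21, 0, 1.5]]]}}

```text
time: 20.42
ee_pos: [0.4994, -0.1396, 0.1272]
tcp_rot: [179.2, -0.8, 40.4]
wrist_force: [0.2, 4.5, -0.0]
opening: 0.0183
```

```bash
python3 - <<'E'
from h import *
circ(8,12)
E
```

```text
t 20.42 r 0.0497 th 144.17 z 0.1272 F [ 0.2  4.5 -0. ] q6 124.0 op 0.0183
turn [ 0.014 -0.014  0.007] dz 0.02
[0, 0, 0, -0.67, 0.19, 0, 1.5], [0, 0, 0, -0.63, 0.31, 0, 1.5], [0, 0, 0, -0.58, 0.39, 0, 1.5], [0, 0, 0, -0.52, 0.47, 0, 1.5], [0, 0, 0, -0.45, 0.54, 0, 1.5], [0, 0, 0, -0.37, 0.59, 0, 1.5], [0, 0, 0, -0.28, 0.64, 0, 1.5], [0, 0, 0, -0.19, 0.67, 0, 1.5], [0, 0, 0, -0.1, 0.69, 0, 1.5], [0, 0, 0, 0.0, 0.7, 0, 1.5], [0, 0, 0, 0.1, 0.69, 0, 1.5], [0, 0, 0, 0.19, 0.67, 0, 1.5],
```

Call:
{"name": "servo_tool", "arguments": {"moves": [[[0.014, -0.014, 0.007, -0.67, 0.19, 0, 1.5], [0, 0, 0, -0.63, 0.31, 0, 1.5], [0, 0, 0, -0.58, 0.39, 0, 1.5], [0, 0, 0, -0.52, 0.47, 0, 1.5], [0, 0, 0, -0.45, 0.54, 0, 1.5], [0, 0, 0, -0.37, 0.59, 0, 1.5], [0, 0, 0, -0.28, 0.64, 0, 1.5], [0, 0, 0, -0.19, 0.67, 0, 1.5], [0, 0, 0, -0.1, 0.69, 0, 1.5], [0, 0, 0, 0.0, 0.7, 0, 1.5], [0, 0, 0, 0.1, 0.69, 0, 1.5], [0, 0, 0, 0.19, 0.67, 0, 1.5]]]}}

```text
time: 21.42
ee_pos: [0.5178, -0.2137, 0.1271]
tcp_rot: [-179.5, -0.9, 40.2]
wrist_force: [1.5, 12.4, 0.2]
opening: 0.0185
```

```bash
python3 - <<'E'
from h import *
circ(8,12)
E
```

```text
t 21.42 r 0.05 th -115.96 z 0.1271 F [ 1.5 12.4  0.2] q6 117.0 op 0.0185
turn [-0.008 -0.016  0.003] dz 0.01
[0, 0, 0, 0.33, 0.62, 0, 1.5], [0, 0, 0, 0.41, 0.56, 0, 1.5], [0, 0, 0, 0.48, 0.5, 0, 1.5], [0, 0, 0, 0.55, 0.43, 0, 1.5], [0, 0, 0, 0.6, 0.35, 0, 1.5], [0, 0, 0, 0.65, 0.26, 0, 1.5], [0, 0, 0, 0.68, 0.17, 0, 1.5], [0, 0, 0, 0.69, 0.07, 0, 1.5], [0, 0, 0, 0.7, -0.02, 0, 1.5], [0, 0, 0, 0.69, -0.12, 0, 1.5], [0, 0, 0, 0.66, -0.22, 0, 1.5], [0, 0, 0, 0.63, -0.31, 0, 1.5],
```

Call:
{"name": "servo_tool", "arguments": {"moves": [[[-0.008, -0.016, 0.003, 0.33, 0.62, 0, 1.5], [0, 0, 0, 0.41, 0.56, 0, 1.5], [0, 0, 0, 0.48, 0.5, 0, 1.5], [0, 0, 0, 0.55, 0.43, 0, 1.5], [0, 0, 0, 0.6, 0.35, 0, 1.5], [0, 0, 0, 0.65, 0.26, 0, 1.5], [0, 0, 0, 0.68, 0.17, 0, 1.5], [0, 0, 0, 0.69, 0.07, 0, 1.5], [0, 0, 0, 0.7, -0.02, 0, 1.5], [0, 0, 0, 0.69, -0.12, 0, 1.5], [0, 0, 0, 0.66, -0.22, 0, 1.5], [0, 0, 0, 0.63, -0.31, 0, 1.5]]]}}

```text
time: 22.42
ee_pos: [0.5842, -0.191, 0.1272]
tcp_rot: [-179.6, 0.7, 39.6]
wrist_force: [-0.9, -4.6, -0.6]
opening: 0.0185
```

```bash
python3 - <<'E'
from h import *
circ(8,12)
E
```

```text
t 22.42 r 0.0498 th -26.6 z 0.1272 F [-0.9 -4.6 -0.6] q6 122.0 op 0.0185
turn [-0.007  0.012 -0.006] dz 0.02
[0, 0, 0, 0.63, -0.3, 0, 1.5], [0, 0, 0, 0.57, -0.4, 0, 1.5], [0, 0, 0, 0.51, -0.48, 0, 1.5], [0, 0, 0, 0.44, -0.55, 0, 1.5], [0, 0, 0, 0.36, -0.6, 0, 1.5], [0, 0, 0, 0.27, -0.64, 0, 1.5], [0, 0, 0, 0.18, -0.68, 0, 1.5], [0, 0, 0, 0.08, -0.69, 0, 1.5], [0, 0, 0, -0.02, -0.7, 0, 1.5], [0, 0, 0, -0.11, -0.69, 0, 1.5], [0, 0, 0, -0.21, -0.67, 0, 1.5], [0, 0, 0, -0.3, -0.63, 0, 1.5],
```

One full turn and 14° (374°). Second turn.

Call:
{"name": "servo_tool", "arguments": {"moves": [[[-0.007, 0.012, -0.006, 0.63, -0.3, 0, 1.5], [0, 0, 0, 0.57, -0.4, 0, 1.5], [0, 0, 0, 0.51, -0.48, 0, 1.5], [0, 0, 0, 0.44, -0.55, 0, 1.5], [0, 0, 0, 0.36, -0.6, 0, 1.5], [0, 0, 0, 0.27, -0.64, 0, 1.5], [0, 0, 0, 0.18, -0.68, 0, 1.5], [0, 0, 0, 0.08, -0.69, 0, 1.5], [0, 0, 0, -0.02, -0.7, 0, 1.5], [0, 0, 0, -0.11, -0.69, 0, 1.5], [0, 0, 0, -0.21, -0.67, 0, 1.5], [0, 0, 0, -0.3, -0.63, 0, 1.5]]]}}

```text
time: 23.42
ee_pos: [0.5532, -0.1207, 0.1272]
tcp_rot: [179.4, 0.7, 39.9]
wrist_force: [0.6, -13.3, -1.9]
opening: 0.0186
```

```bash
python3 - <<'E'
from h import *
circ(8,12)
E
```

```text
t 23.42 r 0.0499 th 74.3 z 0.1272 F [  0.6 -13.3  -1.9] q6 128.0 op 0.0186
turn [ 0.01   0.013 -0.001] dz 0.02
[0, 0, 0, -0.42, -0.56, 0, 1.5], [0, 0, 0, -0.5, -0.48, 0, 1.5], [0, 0, 0, -0.57, -0.41, 0, 1.5], [0, 0, 0, -0.62, -0.32, 0, 1.5], [0, 0, 0, -0.66, -0.24, 0, 1.5], [0, 0, 0, -0.68, -0.14, 0, 1.5], [0, 0, 0, -0.7, -0.05, 0, 1.5], [0, 0, 0, -0.7, 0.05, 0, 1.5], [0, 0, 0, -0.68, 0.15, 0, 1.5], [0, 0, 0, -0.65, 0.24, 0, 1.5], [0, 0, 0, -0.61, 0.33, 0, 1.5], [0, 0, 0, -0.56, 0.41, 0, 1.5],
```

Call:
{"name": "servo_tool", "arguments": {"moves": [[[0.01, 0.013, -0.001, -0.42, -0.56, 0, 1.5], [0, 0, 0, -0.5, -0.48, 0, 1.5], [0, 0, 0, -0.57, -0.41, 0, 1.5], [0, 0, 0, -0.62, -0.32, 0, 1.5], [0, 0, 0, -0.66, -0.24, 0, 1.5], [0, 0, 0, -0.68, -0.14, 0, 1.5], [0, 0, 0, -0.7, -0.05, 0, 1.5], [0, 0, 0, -0.7, 0.05, 0, 1.5], [0, 0, 0, -0.68, 0.15, 0, 1.5], [0, 0, 0, -0.65, 0.24, 0, 1.5], [0, 0, 0, -0.61, 0.33, 0, 1.5], [0, 0, 0, -0.56, 0.41, 0, 1.5]]]}}

```text
time: 24.42
ee_pos: [0.4918, -0.1553, 0.1271]
tcp_rot: [179.7, -0.9, 40.6]
wrist_force: [1.0, 4.9, 1.5]
opening: 0.0187
```

```bash
python3 - <<'E'
from h import *
circ(8,12)
E
```

```text
t 24.42 r 0.0498 th 164.38 z 0.1271 F [1.  4.9 1.5] q6 122.0 op 0.0187
turn [ 0.006 -0.017  0.01 ] dz 0.01
[0, 0, 0, -0.56, 0.42, 0, 1.5], [0, 0, 0, -0.48, 0.51, 0, 1.5], [0, 0, 0, -0.41, 0.57, 0, 1.5], [0, 0, 0, -0.32, 0.62, 0, 1.5], [0, 0, 0, -0.23, 0.66, 0, 1.5], [0, 0, 0, -0.14, 0.68, 0, 1.5], [0, 0, 0, -0.04, 0.7, 0, 1.5], [0, 0, 0, 0.05, 0.7, 0, 1.5], [0, 0, 0, 0.15, 0.68, 0, 1.5], [0, 0, 0, 0.24, 0.65, 0, 1.5], [0, 0, 0, 0.33, 0.61, 0, 1.5], [0, 0, 0, 0.41, 0.56, 0, 1.5],
```

Call:
{"name": "servo_tool", "arguments": {"moves": [[[0.006, -0.017, 0.01, -0.56, 0.42, 0, 1.5], [0, 0, 0, -0.48, 0.51, 0, 1.5], [0, 0, 0, -0.41, 0.57, 0, 1.5], [0, 0, 0, -0.32, 0.62, 0, 1.5], [0, 0, 0, -0.23, 0.66, 0, 1.5], [0, 0, 0, -0.14, 0.68, 0, 1.5], [0, 0, 0, -0.04, 0.7, 0, 1.5], [0, 0, 0, 0.05, 0.7, 0, 1.5], [0, 0, 0, 0.15, 0.68, 0, 1.5], [0, 0, 0, 0.24, 0.65, 0, 1.5], [0, 0, 0, 0.33, 0.61, 0, 1.5], [0, 0, 0, 0.41, 0.56, 0, 1.5]]]}}

```text
time: 25.42
ee_pos: [0.5348, -0.2185, 0.1271]
tcp_rot: [-179.3, -0.7, 40.0]
wrist_force: [-1.6, 13.2, 4.2]
opening: 0.0187
```

```bash
python3 - <<'E'
from h import *
circ(6,9)
E
```

```text
t 25.42 r 0.05 th -95.6 z 0.1271 F [-1.6 13.2  4.2] q6 117.0 op 0.0187
turn [-0.013 -0.012  0.001] dz 0.01
[0, 0, 0, 0.39, 0.35, 0, 1.5], [0, 0, 0, 0.42, 0.31, 0, 1.5], [0, 0, 0, 0.45, 0.27, 0, 1.5], [0, 0, 0, 0.48, 0.22, 0, 1.5], [0, 0, 0, 0.5, 0.17, 0, 1.5], [0, 0, 0, 0.51, 0.11, 0, 1.5], [0, 0, 0, 0.52, 0.06, 0, 1.5], [0, 0, 0, 0.52, 0.01, 0, 1.5], [0, 0, 0, 0.52, -0.05, 0, 1.5],
```

Call:
{"name": "servo_tool", "arguments": {"moves": [[[-0.013, -0.012, 0, 0.39, 0.35, 0, 1.5], [0, 0, 0, 0.42, 0.31, 0, 1.5], [0, 0, 0, 0.45, 0.27, 0, 1.5], [0, 0, 0, 0.48, 0.22, 0, 1.5], [0, 0, 0, 0.5, 0.17, 0, 1.5], [0, 0, 0, 0.51, 0.11, 0, 1.5], [0, 0, 0, 0, 0, 0, 1.5], [0, 0, 0, 0, 0, 0, 1.5]]]}}

```text
time: 26.08
ee_pos: [0.5625, -0.2132, 0.1272]
tcp_rot: [-179.4, 0.5, 39.9]
wrist_force: [-2.0, 5.2, 2.1]
opening: 0.0189
```

```bash
python3 - <<'E'
from h import *
circ(3,6)
E
```

```text
t 26.08 r 0.05 th -62.86 z 0.1272 F [-2.   5.2  2.1] q6 119.0 op 0.0189
turn [-0.011  0.008 -0.002] dz 0.02
[0, 0, 0, 0.26, 0.05, 0, 1.5], [0, 0, 0, 0.26, 0.04, 0, 1.5], [0, 0, 0, 0.26, 0.02, 0, 1.5], [0, 0, 0, 0.26, 0.01, 0, 1.5], [0, 0, 0, 0.26, -0.0, 0, 1.5], [0, 0, 0, 0.26, -0.02, 0, 1.5],
```

Call:
{"name": "servo_tool", "arguments": {"moves": [[[-0.011, 0.008, -0.002, 0.4, 0.05, 0, 1.5], [0, 0, 0, 0.4, 0.03, 0, 1.5], [0, 0, 0, 0.4, 0.0, 0, 1.5], [0, 0, 0, 0.3, 0, 0, 1.5], [0, 0, 0, 0, 0, 0, 1.5], [0, 0, 0, 0, 0, 0, 1.5], [0, 0, 0, 0, 0, 0, 1.5]]]}}

```text
time: 26.67
ee_pos: [0.5724, -0.2066, 0.1271]
tcp_rot: [-179.8, 0.4, 39.9]
wrist_force: [-4.0, 3.2, 3.5]
opening: 0.0188
```

```bash
python3 - <<'E'
from h import *
circ(3,3)
E
```

```text
t 26.67 r 0.0501 th -49.28 z 0.1271 F [-4.   3.2  3.5] q6 120.0 op 0.0188
turn [-0.004  0.007 -0.003] dz 0.01
[0, 0, 0, 0.26, -0.02, 0, 1.5], [0, 0, 0, 0.26, -0.02, 0, 1.5], [0, 0, 0, 0.26, -0.04, 0, 1.5],
```

Call:
{"name": "servo_tool", "arguments": {"moves": [[[-0.004, 0.007, -0.003, 0.3, 0, 0, 1.5], [0, 0, 0, 0.3, -0.03, 0, 1.5], [0, 0, 0, 0.2, -0.03, 0, 1.5], [0, 0, 0, 0, 0, 0, 1.5], [0, 0, 0, 0, 0, 0, 1.5], [0, 0, 0, 0, 0, 0, 1.5]]]}}

```text
time: 27.17
ee_pos: [0.5771, -0.202, 0.1271]
tcp_rot: [-180.0, 0.1, 40.0]
wrist_force: [-3.6, 2.4, 3.0]
opening: 0.0184
```

```bash
python3 - <<'E'
from h import *
circ(1,3)
E
```

```text
t 27.17 r 0.0501 th -41.71 z 0.1271 F [-3.6  2.4  3. ] q6 121.0 op 0.0184
turn [-0.     0.003 -0.   ] dz 0.01
[0, 0, 0, 0.09, -0.02, 0, 1.5], [0, 0, 0, 0.09, -0.01, 0, 1.5], [0, 0, 0, 0.09, -0.02, 0, 1.5],
```

Call:
{"name": "servo_tool", "arguments": {"moves": [[[0, 0.003, 0, 0.08, -0.01, 0, 1.5], [0, 0, 0, 0, 0, 0, 1.5], [0, 0, 0, 0, 0, 0, 1.5], [0, 0, 0, 0, 0, 0, 1.5]]]}}

```text
time: 27.5
ee_pos: [0.5774, -0.2017, 0.1271]
tcp_rot: [-180.0, -0.0, 40.0]
wrist_force: [-4.3, 1.5, 4.0]
opening: 0.019
```

```bash
python3 - <<'E'
from h import *
import cv2
circ(1,1)
a=imaging.camera("top");b=imaging.camera("side")
cv2.imwrite("pics/e.png",cv2.convertScaleAbs(cv2.resize(b,(800,600)),alpha=1.3));cv2.imwrite("pics/et.png",cv2.convertScaleAbs(a,alpha=1.3))
circ(1,1)
E
```

```text
t 27.5 r 0.0501 th -41.17 z 0.1271 F [-4.3  1.5  4. ] q6 121.0 op 0.019
turn [-0.    -0.    -0.001] dz 0.01
[0, 0, 0, 0.08, -0.02, 0, 1.5], 
t 27.6 r 0.0501 th -41.16 z 0.1272 F [-3.2  2.4  3. ] q6 121.0 op 0.0187
turn [-0.    -0.    -0.001] dz 0.02
[0, 0, 0, 0.08, -0.03, 0, 1.5],
```

View pics/e.png

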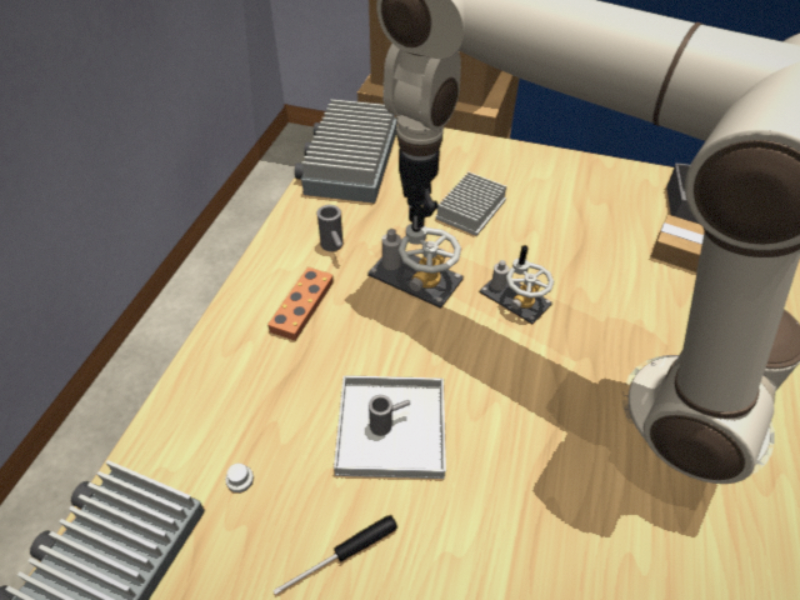

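View pics/et.png

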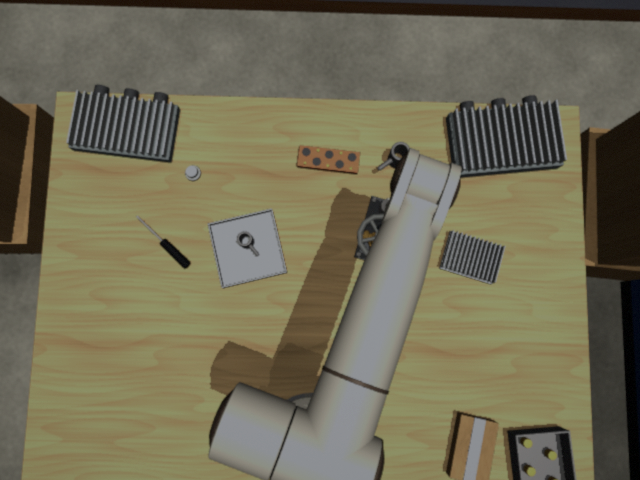

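The side view shows the collar upright in the tray at (382,412), the bystanders where they were, and the gripper on the crank at (415,225). The top view shows the collar in the tray at (245,240). The crank angle of −41.2° matches the stop angle of about −41° after 720°. Handing in.

```bash
python3 - <<'E'
from workcell import bot
print(bot.job_done())
print(bot.get_obs()["opening"])
E
```

```text
the job is handed in; nothing more can be done
None
the job is handed in; nothing more can be done
```

The job is done and handed in at 27.6 s. The smaller collar is off the larger valve's post and stands upright in the parts tray. I cranked the wheel clockwise onto its stop, turned it back two full turns counter-clockwise, and finished still gripping the crank handle.

**Last checks:**
- **Stop:** the handle met about 45 N of resistance along its path and went no further. It stood at about −41°, after closing by about 179°, which is within the stated starting range.
- **Two turns:** the handle ended at −41.2° after 720° back. The stop angle itself read between −40.5° and −41.4° depending on load, so the two turns are good to about 1°.
- **Grip and scene:** the gripper was still holding the handle at about 19 mm opening. Both pictures show the collar in the tray and the other things where they were.

**Two things did not go as planned:**
- On the way to the tray the last joint reached its 180° limit and the arm stalled, tilting by up to 7°. I turned the gripper and carried on.
- The collar touched the tray floor with about 15 N.

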